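Step the riser posts up along the set-up bar

ROBOT

A 6-joint arm with a two-finger parallel gripper is mounted at the origin on the work surface. World frame = base frame: x ahead of the robot, y to its left, z up, the work surface at z = 0. Lengths are in m, angles in degrees, forces in N, time in s.
With the tool pointing down it reaches from about 0.3 to 0.75 m from the base axis. Payload 8.5 kg.
Tool frame: the origin (TCP) lies midway between the tips of the shut fingers; the grasp point (between the pads) lies behind it (grasp_offset is the z of the grasp point in the tool frame, in m); z points along the fingers, y is the direction in which the jaws open and shut (so a half turn about z gives the same grasp; the last joint's range is limited). The gripper opens to 85 mm and grips with 20 to 120 N. Pads are 22 mm wide; open, the fingers measure 114 mm over their backs; the gripper's body (76 mm by 85 mm) begins 54 mm behind the grasp point. The pads swing forward as they close: fully open they stand 13 mm farther back than shut.
Start: joints at [-80.174, 21.807, 74.336, -0, 83.858, -12.336], TCP at [0.207, -0.509, 0.231] pointing down, gripper open.
Joint ranges: [-178.18, 178.18], [-50.72, 133.34], [12.68, 142.11], [-81.47, 261.47], [9.98, 163.14], [-165.26, 165.26]. Speed limits (degrees/s): [136.94, 136.94, 180, 180, 180, 180].

INTERFACE

Orientations are given as a 3x3 rotation matrix whose columns are the frame's x, y, z axes.
In Python, from rig import * gives the robot as it stands.
- The arm moves only by the shell command python3 -m pendant 'ROWS' [FORCE]. ROWS is JSON, one flat list of numbers, 7 for each row, row after row: the finger opening in mm, from 0 to 85.4, then the shift along the tool's x, y, z in units of 50 mm (1.0 is 50 mm), then the turn, a rotation vector about the tool's x, y, z in units of 8 degrees (1.0 is 8 degrees). In form: [hand, dx, dy, dz, wx, wy, wz, hand, dx, dy, dz, wx, wy, wz, ...]. A call has 1 to 12 rows; each row shifts and turns the commanded pose from where the row before left it, along the tool's axes as they then stand; what a row does not reach is not made up. A row lasts 1/10 s, in which the tool goes at most 50 mm and 8.59 degrees, less where a joint would pass 70% of its speed; a pose out of reach is approached as far as the arm can. A call is refused whole if a number of a shift passes 1 or a number of a turn 1, either way. A call with a gripper value outside its range is refused whole. The fingers move at their own pace and stop on an object; FORCE is the grip in N (left out, the last holds). Time passes only in rows, so rows that do not move let the fingers close. It gives the time, the measured TCP pose, the force and the opening at its end, in the units of the state.
- observe(): the state, without advancing time (a new reading comes with each control period).
- get_image(name): name is "side" or "top" or "wrist"; returns a dict with "frame" (400x640x3 uint8, red, green, blue), "depth" (400x640 float32, m along the optical axis (not along the pixel's ray), 0 where there is no reading), "K" (3x3 intrinsics, pixels), "rvec" (rotation vector, rad) and "tvec" (3), from world to camera coordinates, as OpenCV has them. Camera axes: x right, y down, z forward; pixel columns grow to the right and rows downward; lengths in m; the calibration is good to about 2 mm. The wrist camera is an equidistant fisheye: a pixel r from the principal point sees the ray r / f radians off the axis. A picture is of the moment at which its call begins.
- close_job(): hands the job in, once; it reports no verdict.
The state is a dict: "time_s": time; "q": joint angles; "qvel": joint speeds; "joint_efforts": joint torques, N m; "position": TCP position; "tool_rot": TCP orientation; "ft_force": force on the tool from outside, world axes, zero at the start; "wrist_torque": the same for the moment, N m; "grip_width": finger opening in m.
Only numpy, scipy, OpenCV 4.12 (cv2) and the standard library are available. Lean on these libraries where they do the work, as an engineer would, in place of code of your own. Each camera call takes 0.05 s, during which the arm holds its last target.

TASK

A sloping part is about to be welded, so set its four riser posts out on the grey bar: one upright on each coloured pad and centred on it, the shortest on the pad next to the red stop and each next one taller, up to the tallest on the pad farthest from the red stop. The pads' own colours do not matter; let go of the posts and leave them standing still.

Things in the scene. Friction and masses are not known exactly. Their poses are not given: they have to be found in the camera images.
- riser_copper: loose riser, a turned copper-coloured post 50 mm tall: round shank 30 mm in diameter on a round foot 40 mm in diameter and 8 mm thick, small dark hole in its flat top. Origin: centre of its underside; z runs up its axis. About 0.35 kg, starts standing upright on the table top.
- riser_purple: loose riser, a turned purple anodised aluminium post 70 mm tall: round shank 30 mm in diameter on a round foot 40 mm in diameter and 8 mm thick, small dark hole in its flat top. Origin: centre of its underside; z runs up its axis. About 0.15 kg, starts standing upright on the table top.
- riser_brass: loose riser, a turned golden brass post 90 mm tall: round shank 30 mm in diameter on a round foot 40 mm in diameter and 8 mm thick, small dark hole in its flat top. Origin: centre of its underside; z runs up its axis. About 0.57 kg, starts standing upright on the table top.
- riser_black: loose riser, a turned dark blackened steel post 110 mm tall: round shank 30 mm in diameter on a round foot 40 mm in diameter and 8 mm thick, small dark hole in its flat top. Origin: centre of its underside; z runs up its axis. About 0.64 kg, starts standing upright on the table top.
- pad_yellow: yellow round pad, 56 mm in diameter and 4 mm thick, fixed on the grey bar; its top is 16 mm above the table. Origin: centre of its underside, 12 mm above the table; z up. The four pads stand in a straight row along the bar, 90 mm from centre to centre, in any order of colour: the colours mean nothing.
- pad_blue: blue round pad, 56 mm in diameter and 4 mm thick, fixed on the grey bar; its top is 16 mm above the table. Origin: centre of its underside, 12 mm above the table; z up. The four pads stand in a straight row along the bar, 90 mm from centre to centre, in any order of colour: the colours mean nothing.
- pad_green: green round pad, 56 mm in diameter and 4 mm thick, fixed on the grey bar; its top is 16 mm above the table. Origin: centre of its underside, 12 mm above the table; z up. The four pads stand in a straight row along the bar, 90 mm from centre to centre, in any order of colour: the colours mean nothing.
- pad_white: white round pad, 56 mm in diameter and 4 mm thick, fixed on the grey bar; its top is 16 mm above the table. Origin: centre of its underside, 12 mm above the table; z up. The four pads stand in a straight row along the bar, 90 mm from centre to centre, in any order of colour: the colours mean nothing.
- stop_red: red end stop, a block 60 mm across the bar, 30 mm along it and 25 mm high, fixed on top of one end of the grey bar (bar 460 mm long, 66 mm wide, 12 mm high, standing on the table), its centre 75 mm from the centre of the nearest pad; a black stop of the same size is at the other end. Which end is red changes. Origin: centre of its underside, 12 mm above the table; its y axis runs along the bar (either way), z up.
Mind the look-alikes: they are no part of the job. Of the things shaped like the riser_black, the steel one is meant. Several things have the shape of the riser_brass; the one meant has the colours described above.

How it is judged (in metres and radians):
At the end, for the whole second after the job is handed in: Every riser stands upright (within 0.1 rad) on its own pad, underside within 4 mm of the pad's top, axis within 12 mm of its centre, in order of height from the red stop: copper 50, purple 70, brass 90, black 110 mm; all released and at rest ((horizontal distance between riser_copper and pad_yellow below 0.012 m or horizontal distance between riser_copper and pad_blue below 0.012 m or horizontal distance between riser_copper and pad_green below 0.012 m or horizontal distance between riser_copper and pad_white below 0.012 m) and horizontal distance between riser_copper and stop_red between 0.03 and 0.12 m and height (world z) of riser_copper between 0.012 and 0.02 m and angle between each of riser_copper, riser_purple, riser_brass, riser_black's own z axis and vertical below 0.1 rad and linear speed of each of riser_copper, riser_purple, riser_brass, riser_black below 0.02 m/s and angular speed of each of riser_copper, riser_purple, riser_brass, riser_black below 0.2 rad/s and (horizontal distance between riser_purple and pad_yellow below 0.012 m or horizontal distance between riser_purple and pad_blue below 0.012 m or horizontal distance between riser_purple and pad_green below 0.012 m or horizontal distance between riser_purple and pad_white below 0.012 m) and horizontal distance between riser_purple and stop_red between 0.12 and 0.21 m and height (world z) of riser_purple between 0.012 and 0.02 m and (horizontal distance between riser_brass and pad_yellow below 0.012 m or horizontal distance between riser_brass and pad_blue below 0.012 m or horizontal distance between riser_brass and pad_green below 0.012 m or horizontal distance between riser_brass and pad_white below 0.012 m) and horizontal distance between riser_brass and stop_red between 0.21 and 0.3 m and height (world z) of riser_brass between 0.012 and 0.02 m and (horizontal distance between riser_black and pad_yellow below 0.012 m or horizontal distance between riser_black and pad_blue below 0.012 m or horizontal distance between riser_black and pad_green below 0.012 m or horizontal distance between riser_black and pad_white below 0.012 m) and horizontal distance between riser_black and stop_red between 0.3 and 0.39 m and height (world z) of riser_black between 0.012 and 0.02 m); the robot touches nothing.
It also fails if it takes over 96 s, if anything falls off the work surface, if the arm or the gripper's body presses on something with over 40 N, if the wrist force passes 120 N, or if a joint passes its speed limit or range.

## Working session

There is one attempt and no reset: what is moved stays moved. The work goes in short steps, Python scripts to look and compute and a shell command to move; the robot and the scene stay as the last step left them, time stands still between calls to the robot, and variables do not carry over. Pictures are saved under pics/ and viewed, and the job is handed in when it is done.

```bash
ls; mkdir -p pics
python3 - <<'E'
from rig import *
import cv2
print(observe())
for n in ["top","side"]:
    d=get_image(n); cv2.imwrite(f"pics/{n}0.png",d["frame"][:,:,::-1]); print(n,d["K"],d["rvec"],d["tvec"])
E
```

```text
pics
{'time_s': 0.0, 'q': array([-8.01717932e+01,  2.18393175e+01,  7.43850162e+01, -7.35673949e-04,
        8.38597647e+01, -1.23347011e+01]), 'qvel': array([-0.00259103,  0.04714562, -0.05147582, -0.05183314, -0.03712967,
        0.06740246]), 'joint_efforts': array([-2.22408453e-03, -4.48471570e+01, -2.31272650e+01, -4.05768315e-04,
        4.82607196e-03,  1.36876912e-05]), 'position': array([ 0.2074337 , -0.50905355,  0.23072592]), 'tool_rot': array([[ 9.26114515e-01,  3.77242410e-01, -2.63123340e-04],
       [ 3.77242382e-01, -9.26113438e-01,  1.44407305e-03],
       [ 3.01083537e-04, -1.43663829e-03, -9.99998923e-01]]), 'ft_force': array([ 0.19612108, -0.29288643, -0.33002421]), 'wrist_torque': array([-0.01870482, -0.03393855,  0.03228375]), 'grip_width': 0.08544580072190301}
top [[480.73698224   0.         313.02590768]
 [  0.         480.73698224 187.77750526]
 [  0.           0.           1.        ]] [ 2.16729021 -2.17184275  0.1054131 ] [0.03000202 0.5015474  0.93236397]
side [[481.11886981   0.         325.25043536]
 [  0.         481.11886981 199.30622101]
 [  0.           0.           1.        ]] [ 0.70857454 -2.48335205  1.33906318] [0.45340285 0.1808292  0.95311735]
```

View pics/top0.png

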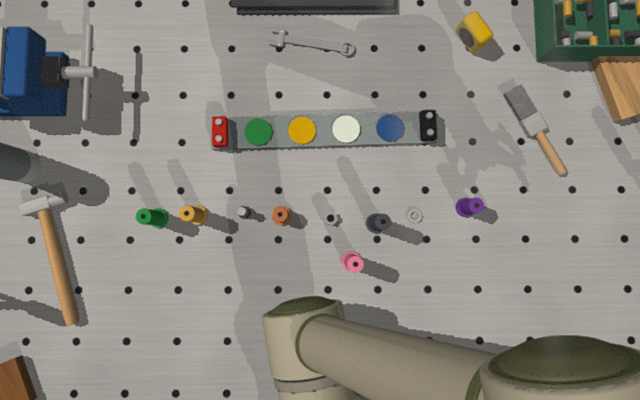

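View pics/side0.png

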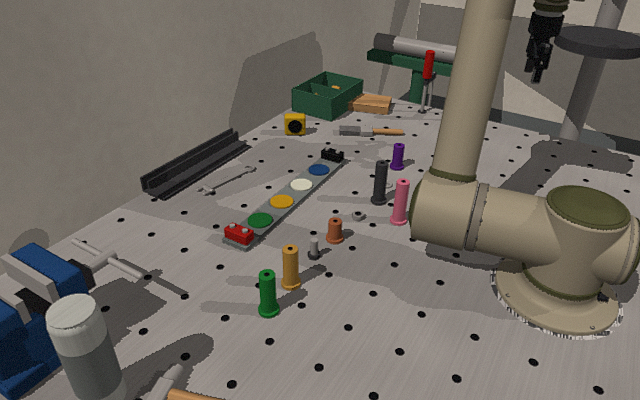

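The top view shows the red stop at (218,131). From there the pads run green, yellow, white, blue. The posts are brass (190,214), copper (281,215), black (377,222) and purple (470,206). The green and pink posts are look-alikes. Next I'll measure positions from depth.

```bash
cat > h.py <<'E'
from rig import *
import numpy as np, cv2
def cloud(n="top"):
    d=get_image(n); R,_=cv2.Rodrigues(np.array(d["rvec"]).reshape(3)); t=np.array(d["tvec"]).reshape(3)
    z=d["depth"]; K=d["K"]; v,u=np.indices(z.shape)
    P=np.stack([(u-K[0,2])/K[0,0]*z,(v-K[1,2])/K[1,1]*z,z],-1)
    W=(P-t)@R; W[z<=0]=np.nan
    return d["frame"],W
def circ(W,mask,zc,tol=.004):
    m=mask&(np.abs(W[...,2]-zc)<tol)
    p=W[m]
    c=cv2.minEnclosingCircle(p[:,:2].astype(np.float32)*1000)
    return m.sum(),p.mean(0).round(4),np.round(c[0],1),round(c[1],1)
E
python3 - <<'E'
from h import *
f,W=cloud()
v,u=np.indices(f.shape[:2])
def win(x,y,r=26): return (abs(u-x)<r)&(abs(v-y)<r)
for n,x,y,h in [("copper",281,215,.05),("purple",474,206,.07),("brass",190,214,.09),("black",377,222,.11)]:
    print(n,circ(W,win(x,y,22),h,.006))
hsv=cv2.cvtColor(f,cv2.COLOR_RGB2HSV)
for n,x,y in [("green",258,131),("yel",302,130),("white",346,129),("blue",390,128)]:
    c=hsv[y,x].astype(int); print(n,c)
    m=win(x,y,20)&(np.abs(hsv[...,0].astype(int)-c[0])<12)&(np.abs(hsv[...,1].astype(int)-c[1])<50)&(np.abs(hsv[...,2].astype(int)-c[2])<45)
    k,l,s,cen=cv2.connectedComponentsWithStats(m.astype(np.uint8)); i=l[y,x]
    p=W[l==i]; print(s[i],np.nanmean(p,0).round(4),cv2.minEnclosingCircle(p[:,:2].astype(np.float32)*1000))
E
```

```text
copper (np.int64(181), array([0.4486, 0.0926, 0.0487]), array([449. ,  92.6]), 14.6)
purple (np.int64(200), array([ 0.4645, -0.2795,  0.0687]), array([ 465., -280.]), 15.0)
brass (np.int64(206), array([0.4497, 0.2618, 0.0887]), array([449.5, 262.2]), 15.1)
black (np.int64(216), array([ 0.4327, -0.0971,  0.1088]), array([432.7, -97.2]), 14.7)
green [ 66 169 116]
[245 119  27  26 553] [0.618  0.1417 0.0147] ((618.1015014648438, 141.77210998535156), 27.775293350219727)
yel [ 22 243 207]
[289 118  26  26 535] [0.6207 0.0519 0.0148] ((620.505859375, 52.149654388427734), 27.1236515045166)
white [ 33  22 221]
[332 115  28  27 582] [ 0.624  -0.0376  0.0146] ((624.7342529296875, -37.51982116699219), 28.28978157043457)
blue [108 138 124]
[377 115  27  26 557] [ 0.6258 -0.1272  0.0146] ((626.4103393554688, -127.75373077392578), 27.411731719970703)
```

```bash
python3 -c "
import rig;print([ (k,getattr(rig,k)) for k in dir(rig) if not k.startswith('_')])"; python3 -m pendant '[70,0,0,0,0,0,-1,70,0,0,0,0,0,-1,70,0,0,0,0,0,-1,70,0,0,0,0,0,-1,70,0,0,0,0,0,-1,70,0,0,0,0,0,-1,70,0,0,0,0,0,-1,70,0,0,0,0,0,-1,70,0,0,0,0,0,-0.5,70,0,0,0,0,0,0]' 40
```

```text
[('MotionError', <class 'rig.MotionError'>), ('close_job', <function connect.<locals>.done at 0x7fe3ffd7f7e0>), ('get_image', <function make.<locals>.drawn_camera at 0x7fe3ffe0c180>), ('grasp_offset', -0.0187), ('observe', <function make.<locals>.<lambda> at 0x7fe3ffe0c680>)]
time_s: 1.15
position: [0.2075, -0.5092, 0.2311]
tool_rot: [[-0.003, 1.0, -0.0], [1.0, 0.003, 0.001], [0.001, -0.0, -1.0]]
ft_force: [-0.0, -1.0, 0.1]
grip_width: 0.0699
```

```bash
python3 -m pendant '[70,0.5,0.3,0,0,0,0,70,0.8,0.43,0,0,0,0,70,0.8,0.43,0,0,0,0,70,0.8,0.43,0,0,0,0,70,0.8,0.43,0,0,0,0,70,0.8,0.43,0,0,0,0,70,0.8,0.43,0,0,0,0,70,0.8,0.43,0,0,0,0,70,0.8,0.43,0,0,0,0,70,0.8,0.43,0,0,0,0,70,0.54,0.33,0,0,0,0,70,0,0,0,0,0,0]'
```

```text
time_s: 2.35
position: [0.4323, -0.0939, 0.2313]
tool_rot: [[-0.005, 1.0, 0.0], [1.0, 0.005, 0.001], [0.001, 0.0, -1.0]]
ft_force: [-0.2, 0.1, -0.4]
grip_width: 0.0701
```

```bash
python3 -m pendant '[70,-0.06,0,0.5,0,0,0,70,0,0,0.8,0,0,0,70,0,0,0,0,0,0,70,0,0,0,0,0,0]'
```

```text
time_s: 2.75
position: [0.4313, -0.1002, 0.167]
tool_rot: [[-0.001, 1.0, -0.001], [1.0, 0.001, 0.0], [0.0, -0.001, -1.0]]
ft_force: [-0.5, -0.2, 0.7]
grip_width: 0.0698
```

Run:
```python
from h import *
o=observe();print(o["position"])
d=get_image("wrist");cv2.imwrite("pics/w1.png",d["frame"][:,:,::-1])
```

```text
[ 0.43129365 -0.10022455  0.16697967]
```

View pics/w1.png

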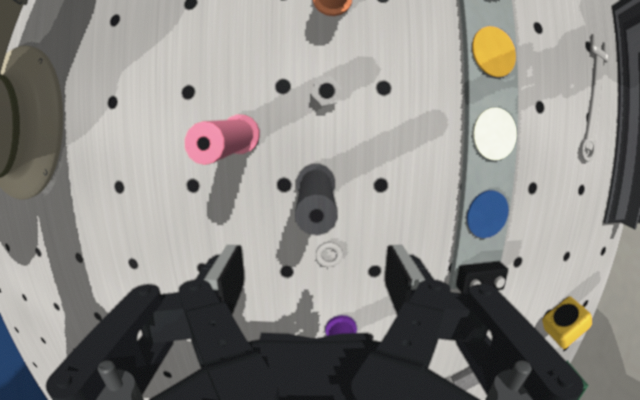

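The black post (316,215) is centred between the jaws, with the pink look-alike clear at the left. I'll descend and grip.

```bash
python3 -m pendant '[70,0.05,0.03,0.5,0,0,0,70,0,0,0.7,0,0,0,70,0,0,0.6,0,0,0,70,0,0,0.3,0,0,0,70,0,0,0,0,0,0,70,0,0,0,0,0,0]' 40
python3 -m pendant '[20,0,0,0,0,0,0,20,0,0,0,0,0,0,20,0,0,0,0,0,0,20,0,0,0,0,0,0,20,0,0,0,0,0,0,20,0,0,0,0,0,0]' 50
```

```text
time_s: 3.4
position: [0.4338, -0.0979, 0.0628]
tool_rot: [[-0.002, 1.0, 0.002], [1.0, 0.002, -0.001], [-0.001, 0.002, -1.0]]
ft_force: [-0.8, 0.0, -0.5]
grip_width: 0.0699
time_s: 4.0
position: [0.433, -0.0974, 0.0622]
tool_rot: [[-0.003, 1.0, 0.001], [1.0, 0.003, -0.001], [-0.001, 0.001, -1.0]]
ft_force: [-2.8, 0.1, 8.7]
grip_width: 0.0286
```

```bash
python3 -m pendant '[20,0,0,-0.4,0,0,0,20,0,0,-0.6,0,0,0,20,0,0,-0.4,0,0,0,20,-0.1,0.4,0,0,0,0,20,-0.1,0.66,0,0,0,0,20,-0.1,0.7,0,0,0,0,20,-0.1,0.7,0,0,0,0,20,-0.1,0.7,0,0,0,0,20,-0.1,0.5,0,0,0,0,20,0,0.2,0,0,0,0,20,0,0,0,0,0,0,20,0,0,0,0,0,0]' 60
python3 - <<'E'
from h import *
f,W=cloud(); cv2.imwrite("pics/t1.png",f[:,:,::-1])
E
```

```text
time_s: 5.2
position: [0.625, -0.1263, 0.1304]
tool_rot: [[-0.003, 1.0, -0.002], [1.0, 0.003, 0.001], [0.001, -0.002, -1.0]]
ft_force: [-0.0, 0.7, -5.5]
grip_width: 0.0284
```

View pics/t1.png

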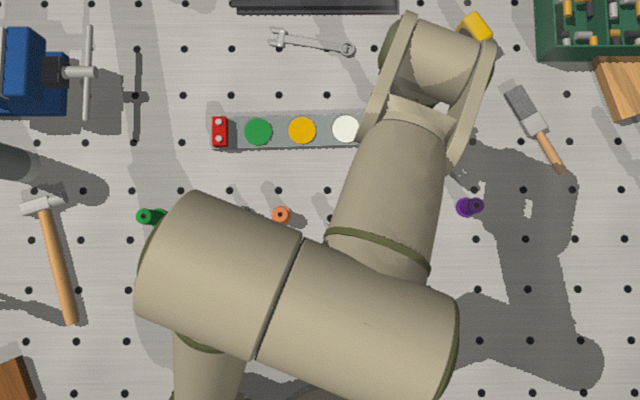

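The black post is in the gripper: the wrist force dropped by 5.5 N. The arm hides the pad in the top view. I'll lower by pose and watch the force.

```bash
python3 -m pendant '[20,-0.02,0.02,0.4,0,0,0,20,0,0,0.4,0,0,0,20,0,0,0.18,0,0,0,20,0,0,0,0,0,0,20,0,0,0,0,0,0]'
```

```text
time_s: 5.75
position: [0.627, -0.1278, 0.0832]
tool_rot: [[-0.003, 1.0, 0.001], [1.0, 0.003, -0.0], [-0.0, 0.001, -1.0]]
ft_force: [-0.2, -0.1, -5.8]
grip_width: 0.0286
```

```bash
python3 -m pendant '[20,0,0,0.07,0,0,0,20,0,0,0.03,0,0,0,20,0,0,0,0,0,0,20,0,0,0,0,0,0]'
python3 - <<'E'
from h import *
for n in ["wrist","side"]:
    d=get_image(n);cv2.imwrite(f"pics/{n}2.png",d["frame"][:,:,::-1])
E
```

```text
time_s: 6.15
position: [0.6272, -0.1278, 0.0783]
tool_rot: [[-0.003, 1.0, 0.001], [1.0, 0.003, -0.001], [-0.001, 0.001, -1.0]]
ft_force: [-3.7, 0.5, 1.7]
grip_width: 0.0285
```

View pics/side2.png

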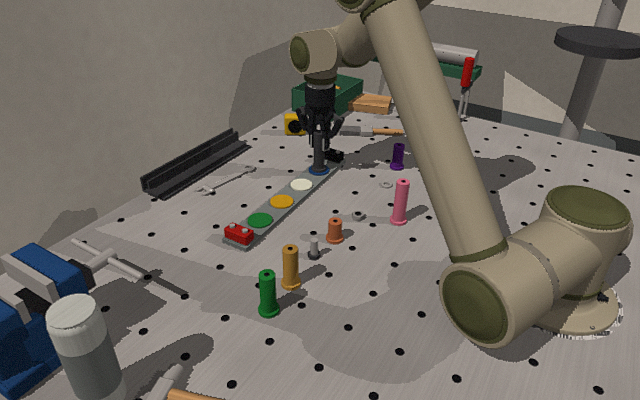

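View pics/wrist2.png

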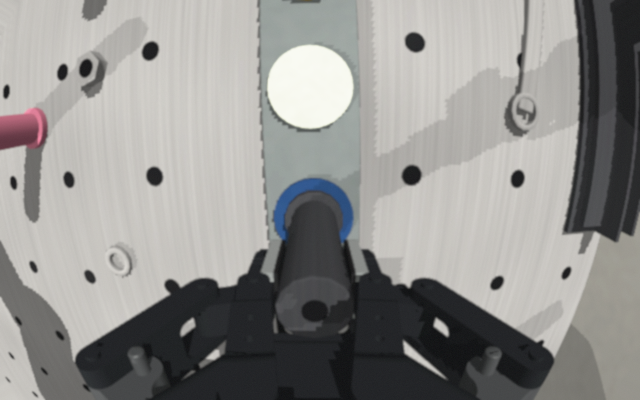

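The post rests on the blue pad at (313,212) in the wrist view and looks centred. I'll release it and go for purple.

```bash
python3 -m pendant '[65,0,0,0,0,0,0,65,0,0,0,0,0,0,65,0,0,0,0,0,0,65,0,0,0,0,0,0,65,0,0,-0.4,0,0,0,65,0,0,-0.8,0,0,0,65,0,0,-0.7,0,0,0,65,0,0,0,0,0,0]'
```

```text
time_s: 7.05
position: [0.6287, -0.1283, 0.1777]
tool_rot: [[-0.003, 1.0, 0.009], [1.0, 0.003, -0.004], [-0.004, 0.009, -1.0]]
ft_force: [-0.0, -0.9, -0.2]
grip_width: 0.0649
```

```bash
python3 -m pendant '[65,-0.3,-0.3,0,0,0,0,65,-0.55,-0.6,0,0,0,0,65,-0.6,-0.6,0,0,0,0,65,-0.6,-0.6,0,0,0,0,65,-0.6,-0.6,0,0,0,0,65,-0.4,-0.5,0,0,0,0,65,0,-0.04,0.4,0,0,0,65,0,0,0.5,0,0,0,65,0,0,0,0,0,0,65,0,0,0,0,0,0]'
python3 - <<'E'
from h import *
f,W=cloud(); cv2.imwrite("pics/t3.png",f[:,:,::-1])
v,u=np.indices(f.shape[:2])
def win(x,y,r=26): return (abs(u-x)<r)&(abs(v-y)<r)
print(circ(W,win(390,122,30),.126,.006))
print(circ(W,win(281,215,20),.05,.006))
E
```

```text
time_s: 8.05
position: [0.4654, -0.2806, 0.1274]
tool_rot: [[-0.003, 1.0, -0.001], [1.0, 0.003, 0.001], [0.001, -0.001, -1.0]]
ft_force: [0.7, -0.6, 0.2]
grip_width: 0.0652
(np.int64(214), array([ 0.6263, -0.1275,  0.1247]), array([ 626.5, -128.2]), 15.3)
(np.int64(181), array([0.4486, 0.0925, 0.0489]), array([449. ,  92.6]), 14.6)
```

View pics/t3.png

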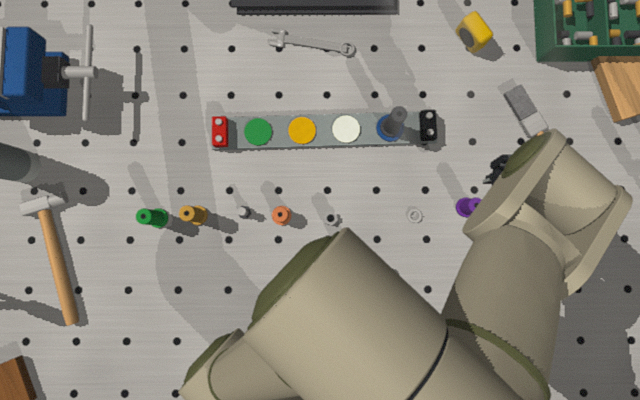

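The black post stands at (0.626, -0.128), which matches the pad centre. Purple is next.

```bash
python3 -m pendant '[65,0,0,0.5,0,0,0,65,0,0,0.7,0,0,0,65,0,0,0.5,0,0,0,65,0,0,0.3,0,0,0,65,0,0,0,0,0,0,20,0,0,0,0,0,0,20,0,0,0,0,0,0,20,0,0,0,0,0,0,20,0,0,0,0,0,0,20,0,0,0,0,0,0]' 40
```

```text
time_s: 9.1
position: [0.4659, -0.2811, 0.0288]
tool_rot: [[-0.003, 1.0, 0.002], [1.0, 0.003, -0.002], [-0.002, 0.002, -1.0]]
ft_force: [-0.5, 0.5, 7.0]
grip_width: 0.0293
```

```bash
python3 -m pendant '[20,0,0,-0.4,0,0,0,20,0,0,-0.7,0,0,0,20,0,0,-0.6,0,0,0,20,0,0,-0.3,0,0,0,20,0,0,0,0,0,0]' 40
python3 -m pendant '[20,0.4,0.2,0,0,0,0,20,0.75,0.35,0,0,0,0,20,0.8,0.36,0,0,0,0,20,0.8,0.36,0,0,0,0,20,0.8,0.36,0,0,0,0,20,0.8,0.36,0,0,0,0,20,0.8,0.36,0,0,0,0,20,0.8,0.36,0,0,0,0,20,0.5,0.27,0,0,0,0,20,0.2,0.12,0,0,0,0,20,0,0,0,0,0,0,20,0,0,0,0,0,0]'
```

```text
time_s: 9.6
position: [0.466, -0.2812, 0.1297]
tool_rot: [[-0.003, 1.0, 0.004], [1.0, 0.003, -0.003], [-0.003, 0.004, -1.0]]
ft_force: [-0.4, 0.2, -2.4]
grip_width: 0.0291
time_s: 10.8
position: [0.6188, 0.0513, 0.1267]
tool_rot: [[-0.002, 1.0, -0.001], [1.0, 0.002, -0.0], [-0.0, -0.001, -1.0]]
ft_force: [0.2, -1.2, -1.3]
grip_width: 0.029
```

```bash
python3 -m pendant '[20,0,0.03,0.4,0,0,0,20,0,0,0.6,0,0,0,20,0,0,0.46,0,0,0,20,0,0,0,0,0,0,20,0,0,0,0,0,0]'
python3 - <<'E'
from h import *
for n in ["wrist"]:
    d=get_image(n);cv2.imwrite(f"pics/{n}4.png",d["frame"][:,:,::-1])
E
```

```text
time_s: 11.3
position: [0.6209, 0.0512, 0.055]
tool_rot: [[-0.001, 1.0, 0.0], [1.0, 0.001, -0.0], [-0.0, 0.0, -1.0]]
ft_force: [0.4, -0.1, -1.7]
grip_width: 0.029
```

View pics/wrist4.png

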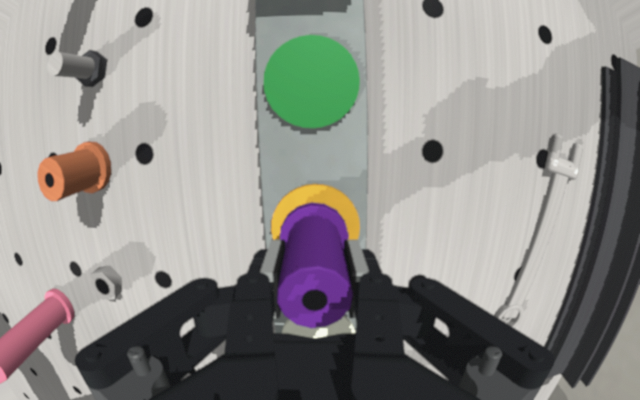

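Purple hangs over the yellow pad at (315,215), with the next pad, green, ahead. I'll set it down.

```bash
python3 -m pendant '[20,0,0,0.1,0,0,0,20,0,0,0.1,0,0,0,20,0,0,0.01,0,0,0,20,0,0,0,0,0,0]'
```

```text
time_s: 11.75
position: [0.621, 0.0522, 0.0445]
tool_rot: [[-0.003, 1.0, 0.001], [1.0, 0.003, -0.0], [-0.0, 0.001, -1.0]]
ft_force: [-2.2, -1.7, 3.9]
grip_width: 0.0291
```

```bash
python3 -m pendant '[65,0,0,0,0,0,0,65,0,0,0,0,0,0,65,0,0,0,0,0,0,65,0,0,0,0,0,0,65,0,0,-0.4,0,0,0,65,0,0,-0.8,0,0,0,65,0,0,-0.8,0,0,0,65,0,0,-0.2,0,0,0,65,0,0,0,0,0,0]'
python3 -m pendant '[65,0.3,-0.25,0,0,0,0,65,0.6,-0.48,0,0,0,0,65,0.65,-0.53,0,0,0,0,65,0.65,-0.53,0,0,0,0,65,0.65,-0.53,0,0,0,0,65,0.65,-0.53,0,0,0,0,65,0.5,-0.4,0,0,0,0,65,0.2,-0.17,0,0,0,0,65,0,0,0,0,0,0,65,0,0,0,0,0,0]'
python3 - <<'E'
from h import *
f,W=cloud(); cv2.imwrite("pics/t5.png",f[:,:,::-1])
v,u=np.indices(f.shape[:2])
def win(x,y,r=26): return (abs(u-x)<r)&(abs(v-y)<r)
print(circ(W,win(302,126,20),.086,.006))
d=get_image("wrist");cv2.imwrite("pics/w5.png",d["frame"][:,:,::-1])
E
```

```text
time_s: 12.65
position: [0.6215, 0.0523, 0.1554]
tool_rot: [[-0.003, 1.0, 0.004], [1.0, 0.003, -0.0], [-0.0, 0.004, -1.0]]
ft_force: [0.0, -0.2, -0.9]
grip_width: 0.0649
time_s: 13.65
position: [0.4498, 0.2612, 0.1532]
tool_rot: [[-0.003, 1.0, -0.001], [1.0, 0.003, -0.001], [-0.001, -0.001, -1.0]]
ft_force: [0.6, -0.1, 0.3]
grip_width: 0.065
(np.int64(190), array([0.6206, 0.0528, 0.0847]), array([621. ,  52.7]), 14.9)
```

View pics/w5.png

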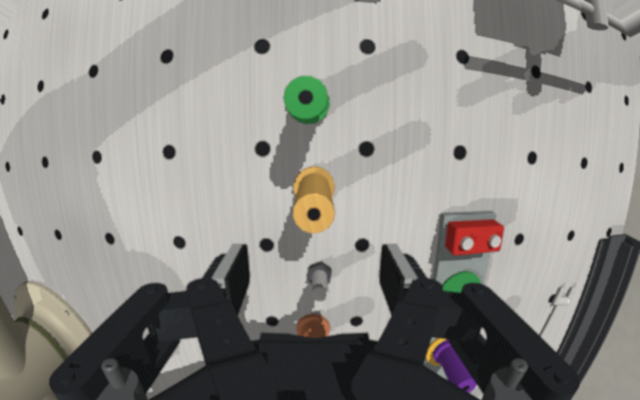

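View pics/t5.png

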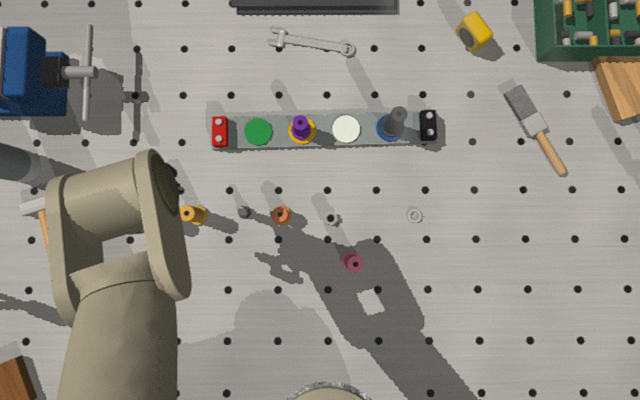

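Purple is on its pad, within 1 mm of centre. The brass post (314,212) is centred between the jaws, with the green look-alike ahead. I'll grip it.

```bash
python3 -m pendant '[65,0.02,0,0.5,0,0,0,65,0,0,0.8,0,0,0,65,0,0,0.6,0,0,0,65,0,0,0.3,0,0,0,65,0,0,0,0,0,0,20,0,0,0,0,0,0,20,0,0,0,0,0,0,20,0,0,0,0,0,0,20,0,0,0,0,0,0,20,0,0,0,0,0,0]' 50
```

```text
time_s: 14.75
position: [0.4498, 0.2628, 0.045]
tool_rot: [[-0.003, 1.0, 0.002], [1.0, 0.003, 0.0], [0.0, 0.002, -1.0]]
ft_force: [-1.3, -2.3, 6.6]
grip_width: 0.0289
```

```bash
python3 -m pendant '[20,0,0,-0.4,0,0,0,20,0,0,-0.7,0,0,0,20,0,0,-0.7,0,0,0,20,0,0,-0.5,0,0,0,20,0,0,-0.2,0,0,0,20,0,0,0,0,0,0]' 60
python3 -m pendant '[20,-0.3,0.17,0,0,0,0,20,-0.6,0.35,0,0,0,0,20,-0.75,0.44,0,0,0,0,20,-0.75,0.44,0,0,0,0,20,-0.75,0.44,0,0,0,0,20,-0.75,0.44,0,0,0,0,20,-0.75,0.44,0,0,0,0,20,-0.7,0.4,0,0,0,0,20,-0.45,0.24,0,0,0,0,20,-0.2,0.12,0,0,0,0,20,0,0,0,0,0,0,20,0,0,0,0,0,0]'
```

```text
time_s: 15.35
position: [0.4493, 0.2629, 0.1693]
tool_rot: [[-0.003, 1.0, 0.001], [1.0, 0.003, 0.0], [0.0, 0.001, -1.0]]
ft_force: [-0.1, -0.0, -7.3]
grip_width: 0.0289
time_s: 16.55
position: [0.6233, -0.0356, 0.1677]
tool_rot: [[-0.003, 1.0, -0.002], [1.0, 0.003, 0.001], [0.001, -0.002, -1.0]]
ft_force: [-0.1, 1.4, -5.6]
grip_width: 0.0287
```

```bash
python3 -m pendant '[20,-0.02,0,0.4,0,0,0,20,0,0,0.7,0,0,0,20,0,0,0.6,0,0,0,20,0,0,0.2,0,0,0,20,0,0,0,0,0,0,20,0,0,0,0,0,0]'
python3 - <<'E'
from h import *
for n in ["wrist"]:
    d=get_image(n);cv2.imwrite(f"pics/{n}6.png",d["frame"][:,:,::-1])
E
```

```text
time_s: 17.15
position: [0.6248, -0.0372, 0.0754]
tool_rot: [[-0.004, 1.0, 0.002], [1.0, 0.004, -0.001], [-0.001, 0.002, -1.0]]
ft_force: [0.7, -0.5, -5.2]
grip_width: 0.0286
```

View pics/wrist6.png

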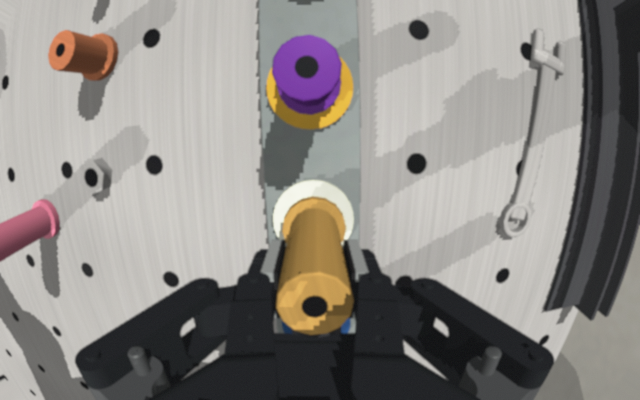

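Brass is over the white pad at (313,210), with purple standing on yellow at (308,80). I'll lower it the last 14 mm.

```bash
python3 -m pendant '[20,0,0,0.1,0,0,0,20,0,0,0.1,0,0,0,20,0,0,0.08,0,0,0,20,0,0,0.01,0,0,0,20,0,0,0,0,0,0]'
```

```text
time_s: 17.7
position: [0.6242, -0.0377, 0.0611]
tool_rot: [[-0.003, 1.0, 0.001], [1.0, 0.003, -0.0], [-0.0, 0.001, -1.0]]
ft_force: [-4.7, 0.2, 9.2]
grip_width: 0.029
```

```bash
python3 -m pendant '[65,0,0,0,0,0,0,65,0,0,0,0,0,0,65,0,0,0,0,0,0,65,0,0,0,0,0,0,65,0,0,-0.4,0,0,0,65,0,0,-0.8,0,0,0,65,0,0,-0.7,0,0,0,65,0,0,-0.2,0,0,0,65,0,0,0,0,0,0]'
python3 -m pendant '[65,0.2,-0.3,0,0,0,0,65,0.42,-0.55,0,0,0,0,65,0.5,-0.68,0,0,0,0,65,0.5,-0.68,0,0,0,0,65,0.5,-0.65,0,0,0,0,65,0.35,-0.45,0,0,0,0,65,0.13,-0.19,0,0,0,0,65,0,0,0.5,0,0,0,65,0,0,0.5,0,0,0,65,0,0,0,0,0,0,65,0,0,0,0,0,0]'
python3 - <<'E'
from h import *
f,W=cloud(); cv2.imwrite("pics/t7.png",f[:,:,::-1])
v,u=np.indices(f.shape[:2])
def win(x,y,r=26): return (abs(u-x)<r)&(abs(v-y)<r)
print(circ(W,win(348,124,26),.106,.006))
d=get_image("wrist");cv2.imwrite("pics/w7.png",d["frame"][:,:,::-1])
E
```

```text
time_s: 18.6
position: [0.6247, -0.0378, 0.1656]
tool_rot: [[-0.003, 1.0, 0.003], [1.0, 0.003, -0.001], [-0.001, 0.003, -1.0]]
ft_force: [-0.7, 1.1, -0.3]
grip_width: 0.0651
time_s: 19.7
position: [0.449, 0.0915, 0.1141]
tool_rot: [[-0.002, 1.0, -0.001], [1.0, 0.002, 0.0], [0.0, -0.001, -1.0]]
ft_force: [0.6, -0.8, 0.6]
grip_width: 0.0645
(np.int64(199), array([ 0.6236, -0.0375,  0.1046]), array([624.1, -38. ]), 15.0)
```

View pics/w7.png

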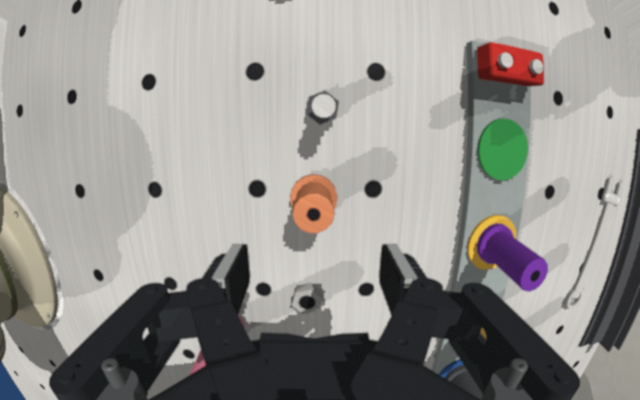

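View pics/t7.png

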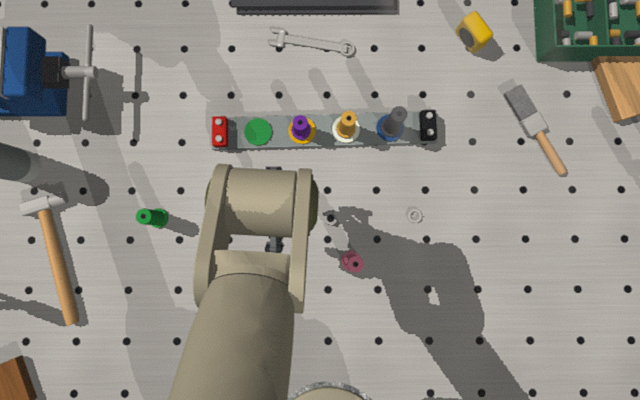

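Brass is on its pad. The copper post (314,210) is between the jaws and the bolt (322,105) is clear. I'll grip it.

```bash
python3 -m pendant '[65,0.02,0,0.5,0,0,0,65,0,0,0.7,0,0,0,65,0,0,0.5,0,0,0,65,0,0,0.22,0,0,0,65,0,0,0,0,0,0,65,0,0,0,0,0,0,20,0,0,0,0,0,0,20,0,0,0,0,0,0,20,0,0,0,0,0,0,20,0,0,0,0,0,0,20,0,0,0,0,0,0]' 50
python3 -m pendant '[20,0,0,-0.4,0,0,0,20,0,0,-0.6,0,0,0,20,0,0,-0.4,0,0,0,20,0,0,0,0,0,0,20,0,0,0,0,0,0]'
```

```text
time_s: 20.9
position: [0.449, 0.0928, 0.0192]
tool_rot: [[-0.003, 1.0, 0.001], [1.0, 0.003, -0.0], [-0.0, 0.001, -1.0]]
ft_force: [-2.2, 0.3, 6.8]
grip_width: 0.0285
time_s: 21.4
position: [0.4483, 0.0928, 0.0878]
tool_rot: [[-0.003, 1.0, -0.0], [1.0, 0.003, 0.0], [0.0, -0.0, -1.0]]
ft_force: [-0.6, 0.3, -4.2]
grip_width: 0.0287
```

```bash
python3 -m pendant '[20,0.1,0.3,0,0,0,0,20,0.2,0.6,0,0,0,0,20,0.2,0.7,0,0,0,0,20,0.2,0.7,0,0,0,0,20,0.15,0.6,0,0,0,0,20,0.1,0.35,0,0,0,0,20,0.03,0.14,0,0,0,0,20,0,0,0.4,0,0,0,20,0,0,0.4,0,0,0,20,0,0,0,0,0,0,20,0,0,0,0,0,0]'
python3 - <<'E'
from h import *
for n in ["wrist"]:
    d=get_image(n);cv2.imwrite(f"pics/{n}8.png",d["frame"][:,:,::-1])
E
```

```text
time_s: 22.5
position: [0.6175, 0.1421, 0.0479]
tool_rot: [[-0.003, 1.0, -0.002], [1.0, 0.003, -0.0], [-0.0, -0.002, -1.0]]
ft_force: [1.8, 0.8, -2.8]
grip_width: 0.0288
```

View pics/wrist8.png

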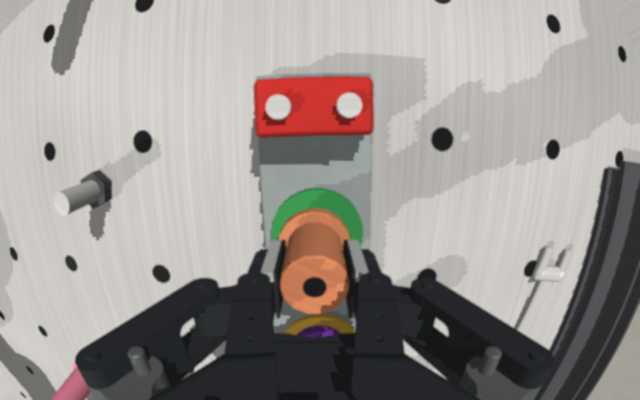

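Copper is over the green pad at (317,215), next to the red stop. I'll lower it the last 13 mm.

```bash
python3 -m pendant '[20,0,0.01,0.1,0,0,0,20,0,0,0.1,0,0,0,20,0,0,0.06,0,0,0,20,0,0,0,0,0,0,20,0,0,0,0,0,0]'
```

```text
time_s: 23.05
position: [0.6186, 0.1423, 0.0354]
tool_rot: [[-0.003, 1.0, 0.0], [1.0, 0.003, 0.0], [0.0, 0.0, -1.0]]
ft_force: [-1.0, -0.2, -2.7]
grip_width: 0.0287
```

```bash
python3 -m pendant '[20,0,0,0.02,0,0,0,20,0,0,0,0,0,0,20,0,0,0,0,0,0]'
```

```text
time_s: 23.35
position: [0.6186, 0.1423, 0.0353]
tool_rot: [[-0.003, 1.0, 0.001], [1.0, 0.003, -0.0], [-0.0, 0.001, -1.0]]
ft_force: [-4.2, -0.0, 5.6]
grip_width: 0.0284
```

Contact made. I'll release, lift and back away.

```bash
python3 -m pendant '[65,0,0,0,0,0,0,65,0,0,0,0,0,0,65,0,0,0,0,0,0,65,0,0,0,0,0,0,65,0,0,-0.4,0,0,0,65,0,0,-0.8,0,0,0,65,0,0,-0.8,0,0,0,65,0,0,-0.8,0,0,0,65,0,0,0,0,0,0]'
python3 -m pendant '[65,0.2,-0.3,0,0,0,0,65,0.3,-0.6,0,0,0,0,65,0.3,-0.7,0,0,0,0,65,0.3,-0.7,0,0,0,0,65,0.2,-0.4,0,0,0,0,65,0,0,0,0,0,0,65,0,0,0,0,0,0,65,0,0,0,0,0,0]'
python3 - <<'E'
from h import *
f,W=cloud(); cv2.imwrite("pics/t9.png",f[:,:,::-1])
d=get_image("side");cv2.imwrite("pics/s9.png",d["frame"][:,:,::-1])
v,u=np.indices(f.shape[:2])
def win(x,y,r=26): return (abs(u-x)<r)&(abs(v-y)<r)
for x,h,p in [(258,.066,(.6181,.1418)),(302,.086,(.6207,.052)),(348,.106,(.624,-.0376)),(394,.126,(.6262,-.1275))]:
    r=circ(W,win(x,124,24),h,.006);print(r,np.round((r[1][:2]-p)*1000,1))
E
```

```text
time_s: 24.25
position: [0.6207, 0.1425, 0.1804]
tool_rot: [[-0.003, 1.0, 0.011], [1.0, 0.003, 0.0], [0.0, 0.011, -1.0]]
ft_force: [0.4, 0.0, -0.5]
grip_width: 0.0646
time_s: 25.05
position: [0.4843, 0.2065, 0.1741]
tool_rot: [[-0.002, 1.0, 0.0], [1.0, 0.002, -0.0], [-0.0, 0.0, -1.0]]
ft_force: [0.4, 0.2, 0.3]
grip_width: 0.0648
(np.int64(187), array([0.6181, 0.1423, 0.0646]), array([618.5, 142.2]), 15.0) [0.  0.5]
(np.int64(192), array([0.6206, 0.0526, 0.0847]), array([620.9,  52.8]), 14.8) [-0.1  0.6]
(np.int64(198), array([ 0.6238, -0.0375,  0.1044]), array([623.8, -37.3]), 14.9) [-0.2  0.1]
(np.int64(214), array([ 0.6264, -0.1275,  0.1245]), array([ 627. , -127.7]), 15.0) [0.2 0. ]
```

View pics/t9.png

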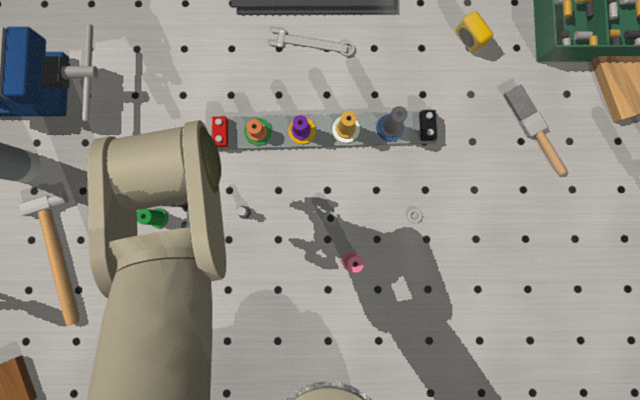

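View pics/s9.png

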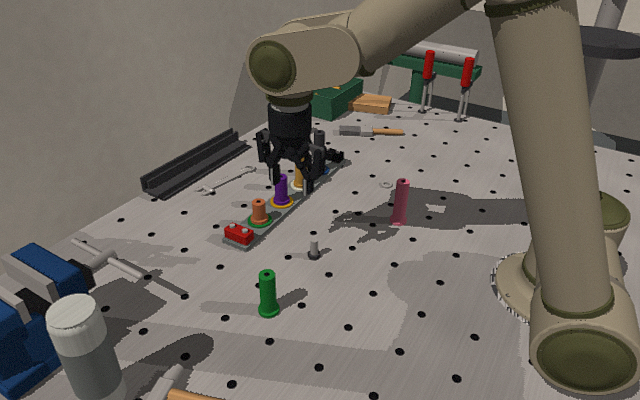

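From the red stop at (219,131) in the top view, copper, purple, brass and black stand in that order, each upright and within 1 mm of its pad's centre. The gripper is clear of everything, so I'm handing in.

```bash
python3 -c "
from rig import *
print(close_job())"
```

```text
the job is handed in; nothing more can be done
None
```

All four risers are standing on the pads in height order from the red stop: copper on green, purple on yellow, brass on white and black on blue. The job was handed in at about 25 s of the 96 s allowed; the hand-in reports no verdict.

- **Position:** the last top-view depth check put every riser axis within 1 mm of its pad centre, as measured before the moves. The tops were at the expected heights to within about 1.5 mm.
- **Release:** all four risers were let go and looked upright. The gripper was backed off at about 0.17 m height, touching nothing.
- **Forces:** the highest wrist force I read was about 10 N, at the ends of moves only.
- **Look-alikes:** I did not touch the green or pink posts.
- **Checks:** none of them failed or disagreed.

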